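# Raise the sash of the carving hood to its mark

### The arm

A 6-joint arm with a two-finger parallel gripper is mounted at the origin on the work surface. World frame = base frame: x ahead of the robot, y to its left, z up, the work surface at z = 0. Lengths are in mm, angles in degrees, forces in N, time in s.
With the tool pointing down it reaches from about 200 to 875 mm from the base axis. Payload 3.4 kg.
Tool frame: the origin (TCP) lies at the very end of the fingers, on their centre line; the grasp point (between the pads) lies 19 mm behind it (bot.tcp_to_grasp is the distance from the TCP to the grasp point, in mm); z points along the fingers, y is the line along which they close (so a half turn about z gives the same grasp; the last joint's range is limited). The gripper opens to 94 mm and grips with 3 to 60 N. Pads are 16 mm wide; open, the fingers measure 119 mm over their backs; the gripper's body (75 mm by 177 mm) begins 78 mm behind the grasp point.
Start: joints at [56.379, 15.808, 86.224, -0, 77.962, -6.933], TCP at [258.277, 513.769, 205.493] pointing down, gripper open.
Joint ranges: [-165.64, 165.64], [-43.16, 119.46], [12.63, 154.43], [-67.54, 247.53], [6.08, 155.33], [-154.97, 154.97]. Speed limits (degrees/s): [147.25, 147.25, 180, 180, 180, 180].

### API

Orientations are given as [roll, pitch, yaw] about the fixed x, y, z axes, in that order (R = Rz(yaw) Ry(pitch) Rx(roll)).
In Python, from plant import bot, set_gripper, kin, viewer gives the robot as it stands. The module is installed in compiled form; this text tells all that it offers. Calls block until the motion is done:
- bot.move_to(position, orientation): joint-space move of the TCP to a pose.
- bot.move_l(position, v=150, frame=None, until_force=None): straight line of the TCP; frame=None keeps the orientation; v is the mean speed in mm/s. With until_force (N) it stops when the force on the tool has changed by that much, and returns True; else False.
- bot.goto_joints(angles): joint-space move.
- set_gripper(opening, effort=None): opening from 0.0 (shut) to 1.0 (fully open); effort is the grip in N (None keeps the last); returns when the fingers have stopped.
- bot.pause(seconds).
- kin.ik(position, orientation): joint angles nearest the present ones, or None.
- bot.sense(): the state.
- viewer.read_camera(name): name is "scene" or "top" or "wrist"; returns a dict with "color" (400x640x3 uint8, red, green, blue), "mtx" (3x3 intrinsics, pixels), "R" (3x3) and "t" (3): a world point X has camera coordinates R X + t. Camera axes: x right, y down, z forward; pixel columns grow to the right and rows downward; lengths in mm; the calibration is good to about 2 mm. A picture is of the moment at which its call begins. There is no depth.
A pose or a line that the arm cannot do raises bot.IKError and nothing moves.
- bot.job_done(): hands the job in; it is judged then, once.
The state is a dict: "time": time; "joint_pos": joint angles; "qd": joint speeds; "tau": joint torques, N m; "tcp_pos": TCP position; "eef_rot": TCP orientation; "force": force on the tool from outside, world axes, zero at the start; "moment": the same for the moment, N m; "gripper_width": opening from 0.0 (shut) to 1.0 (fully open); "finger_force": force on a finger pad.
Only numpy, scipy, OpenCV 4.12 (cv2) and the standard library are available. Lean on these libraries where they do the work, as an engineer would, in place of code of your own. Each camera call takes 0.05 s, during which the arm holds its last target. There are 200 camera calls.

### The job

Push the sliding window of the carving hood up with your fingertips from beneath its lip, until the yellow pointer on the window is level with the red marker on the post, then let go and leave it standing there. Only push upward from below: do not grip the lip or press on top of it, and leave the red marker, the mallet, the wax jar, the gouge and the wood block where they are.

Things in the scene. Friction and masses are not known exactly. Their poses are not given: they have to be found in the camera images.
- hood: wooden carving dust hood fixed to the bench, 440 mm wide (y), 320 deep, 440 high; origin on the bench at mid width, x to its back, z up. Its front (-x side) leans back 40 degrees from vertical: two sloping 30 mm posts at y = +-198 mm, between them the sash, which slides up the slope along (0.643, 0, 0.766) in this frame; below it a fixed front board
- sash (a joint): travel of the sash up the slope, m: 0 fully down, 0.17 upper stop. Dark wooden frame with clear pane, 360 mm wide, 230 mm along the slope, 18 mm thick, 0.6 kg, nearly balanced by hidden counterweights: 1 to 4 N moves it up and friction holds it wherever it is left
- lip_under (a point): centre of the underside of the lip, a pale ledge along the sash's bottom edge, 280 mm wide, 14 mm thick, standing out 50 mm square to the pane (outward, 40 degrees upward); brass strip, 3 mm, on its top. At travel 0 the point is at x -176, y 0, z 112 mm in the hood's frame, 25 mm from pane and outer edge. z axis up the slope, -x outward, y along the lip
- pointer (a point): centre of the front face of the yellow pointer, a tab 14 mm tall on the sash's bottom rail at its +y end; it moves with the sash. z axis = up the slope
- mark (a point): centre of the front face of the red marker, a block 32 mm wide and 14 mm tall clamped to the front of the +y post at a height that differs each time, 32 mm beside the pointer's path. z axis = up the slope; the pointer is level with it when their offset along this axis is zero
- mallet_mid (a point): centre (120 mm up) of a turned wooden carver's mallet standing on its head, 240 mm tall, 100 mm across, on the bench at the hood's +y side
- wax_mid (a point): centre of an amber wax jar, 60 mm across, 65 mm tall, in front of the hood towards its -y side
- gouge_grip (a point): middle of the handle of a red-handled gouge, 220 mm long, lying in front of the hood towards its +y side
- block_mid (a point): centre of a pale wood block, 100 x 50 x 45 mm, on the bench at the hood's -y side

How it is judged:
By the outcome, as a careful person would: the job done as asked, in the order asked, and still so for the second after the job is handed in, with the robot touching nothing.
It also fails if it takes over 38 s, if anything falls off the work surface, if the arm or the gripper's body presses on something with over 40 N, if the wrist force passes 120 N, or if a joint passes its speed limit or range.

## Working session

There is one attempt and no reset: what is moved stays moved. The work goes in short steps, each a Python script; the robot and the scene stay as the last script left them, time stands still between calls to the robot, and variables do not carry over. Pictures are saved under pics/ and viewed, at most 10 in all, crops included, and the job is handed in when it is done.

```bash
mkdir -p pics; python3 - <<'E'
from plant import bot,viewer
import cv2,numpy as np
for n in("scene","top"):
    c=viewer.read_camera(n); cv2.imwrite(f"pics/{n}0.png",c["color"][:,:,::-1]); np.savez(f"{n}0.npz",**c)
    print(n,c["mtx"].round(1).tolist(),c["R"].round(3).tolist(),c["t"].round(1).tolist(),(-c["R"].T@c["t"]).round(0))
print(bot.sense()["time"])
E
```

```text
scene [[439.2, 0.0, 326.0], [0.0, 439.2, 194.3], [0.0, 0.0, 1.0]] [[0.58, 0.814, 0.016], [0.658, -0.457, -0.599], [-0.481, 0.358, -0.801]] [-328.7, -278.1, 1605.8] [1145. -434. 1124.]
top [[373.7, 0.0, 318.2], [0.0, 373.7, 192.4], [0.0, 0.0, 1.0]] [[0.001, -1.0, 0.003], [-0.99, -0.001, -0.142], [0.142, -0.003, -0.99]] [24.1, 543.6, 1076.5] [ 385.   28. 1143.]
0.1
```

View pics/scene0.png

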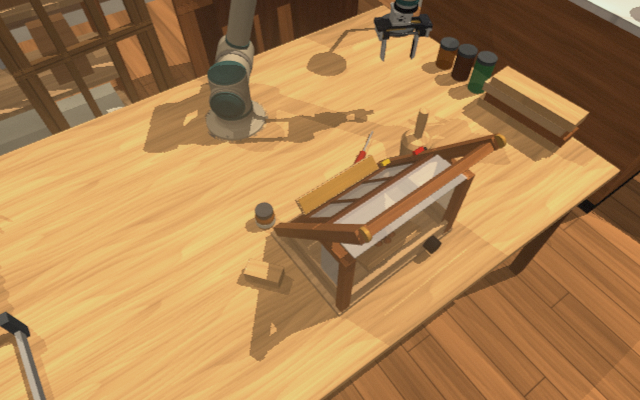

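View pics/top0.png

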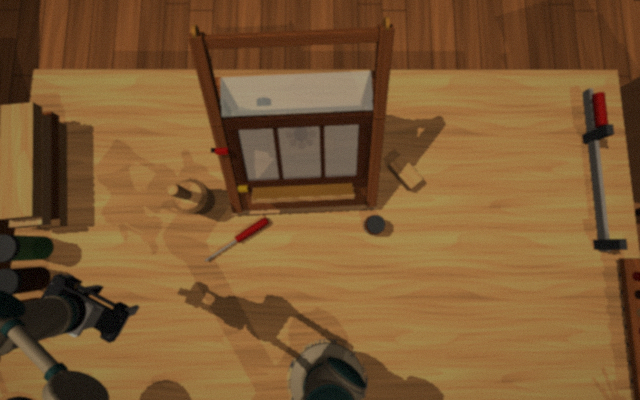

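```bash
cat > h.py <<'E'
import numpy as np,cv2
def blobs(c,lo,hi,roi,amin=4):
    x0,y0,x1,y1=roi; h=cv2.cvtColor(c["color"],cv2.COLOR_RGB2HSV)[y0:y1,x0:x1]
    m=cv2.inRange(h,np.array(lo),np.array(hi))
    n,_,s,ce=cv2.connectedComponentsWithStats(m)
    return sorted([(int(s[i,4]),*(ce[i]+[x0,y0]).round(1)) for i in range(1,n) if s[i,4]>=amin],reverse=True)[:5]
def tri(ca,pa,cb,pb):
    P=[c["mtx"]@np.c_[c["R"],c["t"]] for c in(ca,cb)]
    X=cv2.triangulatePoints(P[0],P[1],np.array(pa,float).reshape(2,1),np.array(pb,float).reshape(2,1)).ravel();X=X[:3]/X[3]
    return X,[float(np.hypot(*(proj(c,X)-p)).round(1)) for c,p in((ca,pa),(cb,pb))]
def proj(c,X):
    q=c["mtx"]@(c["R"]@np.array(X,float)+c["t"]); return q[:2]/q[2]
def ray(c,p,z):
    d=c["R"].T@np.linalg.solve(c["mtx"],[*p,1]); o=-c["R"].T@c["t"]; return o+d*(z-o[2])/d[2]
E
python3 - <<'E'
from h import *
s=dict(np.load("scene0.npz"));t=dict(np.load("top0.npz"))
Y=((20,170,120),(34,255,255));R=((0,190,100),(6,255,255))
print("Y",blobs(s,*Y,(370,145,400,175)),blobs(t,*Y,(225,170,260,200)))
print("R",blobs(s,*R,(400,135,440,165)),blobs(t,*R,(200,135,235,165)))
print("caps",blobs(s,(15,150,100),(34,255,255),(480,130,515,155)),blobs(s,(15,150,100),(34,255,255),(350,220,380,245)),blobs(t,(15,120,80),(34,255,255),(185,20,210,40)),blobs(t,(15,120,80),(34,255,255),(380,15,400,35)))
a=cv2.resize(s["color"][130:250,260:510],None,fx=3,fy=3,interpolation=2)
b=cv2.resize(t["color"][10:220,180:400],None,fx=2.2,fy=2.2,interpolation=2)
cv2.imwrite("pics/a.png",a[:,:,::-1]);cv2.imwrite("pics/b.png",b[:,:,::-1])
E
```

```text
Y [(43, np.float64(385.3), np.float64(162.0))] [(44, np.float64(242.2), np.float64(188.1))]
R [(46, np.float64(418.5), np.float64(150.4))] [(73, np.float64(220.7), np.float64(150.6))]
caps [(114, np.float64(500.5), np.float64(140.1))] [(120, np.float64(365.1), np.float64(233.3))] [(55, np.float64(193.4), np.float64(30.8))] [(64, np.float64(386.8), np.float64(22.5))]
```

View pics/a.png

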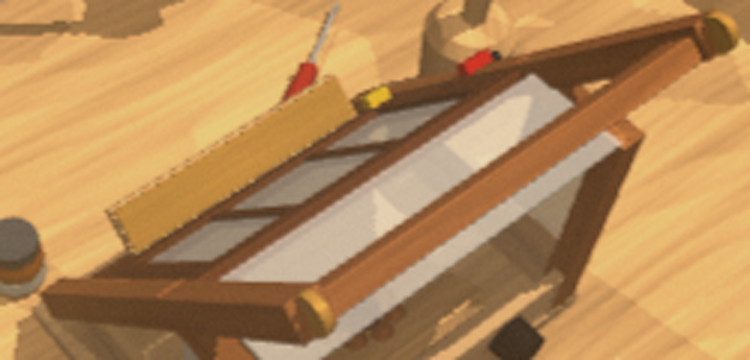

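View pics/b.png

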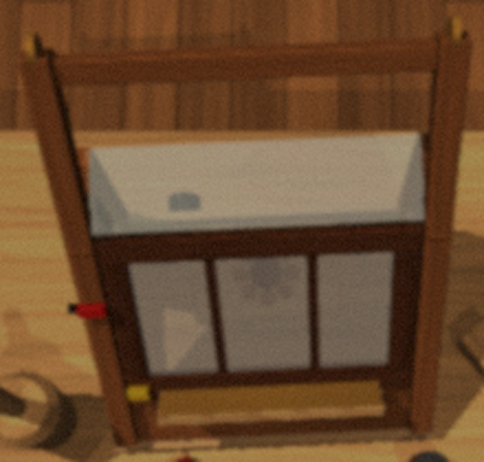

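```bash
python3 - <<'E'
from h import *
s=dict(np.load("scene0.npz"));t=dict(np.load("top0.npz"))
S=lambda u,v:(u/3+260-.33,v/3+130-.33);T=lambda u,v:(u/2.2+180-.27,v/2.2+10-.27)
L={}
for n,a,b in(("ptr",(385.3,162),(242.2,188.1)),("mark",(418.5,150.4),(220.7,150.6)),("capL",(500.5,140.1),(193.4,30.8)),("capR",(365.1,233.3),(386.8,22.5)),
 ("outL",S(335,78),T(158,423)),("outR",S(107,210),T(384,412)),("inL",S(357,112),T(160,390)),("inR",S(128,252),T(380,380))):
    L[n],e=tri(s,a,t,b); print(n,L[n].round(1),e)
d=(L["outL"]-L["outR"]+L["inL"]-L["inR"])/2; yaw=np.arctan2(-d[0],d[1]); print("lip len",np.linalg.norm(d),"yaw",np.degrees(yaw))
d=L["capL"]-L["capR"];print("capyaw",np.degrees(np.arctan2(-d[0],d[1])),np.linalg.norm(d))
c,sn=np.cos(yaw),np.sin(yaw); up=np.array([.643*c,.643*sn,.766])
print("gap",(L["mark"]-L["ptr"])@up,"lateral",(L["mark"]-L["ptr"])@[-sn,c,0])
print("jar,gouge",ray(t,(375,225),65),ray(t,(240,238),12))
E
```

```text
ptr [543.9 235.5 117.2] [0.1, 0.1]
mark [624.4 272.5 218.6] [0.0, 0.1]
capL [824.1 282.8 425.5] [0.4, 0.6]
capR [ 842.8 -115.7  428.4] [0.1, 0.1]
outL [505.2 208.9 127. ] [0.5, 0.8]
outR [517.5 -72.9 134.6] [0.2, 0.2]
inL [547.1 207.2 115.9] [0.1, 0.2]
inR [558.7 -73.8 116.1] [0.9, 1.3]
lip len 281.64249467394967 yaw 2.4295303405431494
capyaw 2.676498170095754 398.97980820610223
gap 130.36407938734484 lateral 33.47920094384735
jar,gouge [ 445.06720976 -139.01905072   65.        ] [408.69099727 259.15051597  12.        ]
```

```bash
cat >> h.py <<'E'
from scipy.spatial.transform import Rotation as Ro
yaw=np.radians(2.55);c_,s_=np.cos(yaw),np.sin(yaw)
fw=np.array([c_,s_,0]);up=.643*fw+[0,0,.766];lip=np.array([521.,67,112])
def ori(t,sg=1):
    t=np.radians(t);z=fw*np.cos(t)-[0,0,np.sin(t)];y=sg*np.array([-s_,c_,0])
    return Ro.from_matrix(np.c_[np.cross(y,z),y,z]).as_euler("xyz",degrees=True)
E
python3 - <<'E'
from plant import kin,bot
from h import *
for t in(0,15,25,35):
  for sg in(1,-1):
    print(t,sg,ori(t,sg).round(1))
    for p in(lip-45*up-fw*90,lip-35*up,lip+132*up):
        q=kin.ik(p,ori(t,sg)); print("  ",p.round(0),None if q is None else np.round(q,0))
E
```

```text
0 1 [-2.6 90.   0. ]
   [402.  62.  78.] None
   [499.  66.  85.] None
   [606.  71. 213.] None
0 -1 [-177.4  -90.     0. ]
   [402.  62.  78.] None
   [499.  66.  85.] None
   [606.  71. 213.] None
15 1 [-180.    75.  -177.5]
   [402.  62.  78.] None
   [499.  66.  85.] None
   [606.  71. 213.] [ -4.  17. 149. 173.  62.  92.]
15 -1 [180.  -75.    2.6]
   [402.  62.  78.] None
   [499.  66.  85.] None
   [606.  71. 213.] [ -4.  17. 149. 173.  62. -88.]
25 1 [-180.    65.  -177.5]
   [402.  62.  78.] None
   [499.  66.  85.] None
   [606.  71. 213.] [ -3.   6. 140. 170.  32.  96.]
25 -1 [180.  -65.    2.5]
   [402.  62.  78.] None
   [499.  66.  85.] None
   [606.  71. 213.] [ -3.   6. 140. 170.  32. -84.]
35 1 [-180.    55.  -177.5]
   [402.  62.  78.] None
   [499.  66.  85.] None
   [606.  71. 213.] [ -3.   1. 131. 150.   9. 116.]
35 -1 [180.  -55.    2.6]
   [402.  62.  78.] None
   [499.  66.  85.] None
   [606.  71. 213.] [ -3.   1. 131. 150.   9. -64.]<sys>:0: UserWarning: Gimbal lock detected. Setting third angle to zero since it is not possible to uniquely determine all angles.
```

```bash
cat >> h.py <<'E'
yh=np.array([-s_,c_,0]);inw=.766*fw-[0,0,.643]
def ori2(a,b,r):
    a,b,r=np.radians([a,b,r]); d=np.cos(b)*(np.cos(a)*inw+np.sin(a)*yh)+np.sin(b)*up
    x=up-d*(up@d);x/=np.linalg.norm(x);y=np.cross(d,x)
    return Ro.from_matrix(np.c_[np.cos(r)*x+np.sin(r)*y,np.cos(r)*y-np.sin(r)*x,d])
E
python3 - <<'E'
from plant import kin,bot
from h import *
res=[]
for oy in(0,40,-40):
 for a in range(-70,71,10):
  for b in(-10,0,10,20):
   for r in(0,90,180,270):
    M=ori2(a,b,r);e=M.as_euler("xyz",degrees=True);R=M.as_matrix();d=R[:,2]
    qs=[]
    for k in(-12,60,120):
        q=kin.ik(lip+oy*yh+k*up,e)
        if q is None:break
        qs.append(np.array(q))
    if len(qs)<3: continue
    C=[lip+oy*yh-12*up-d*97+sx*37*R[:,0]+sy*88*R[:,1] for sx in(1,-1) for sy in(1,-1)]
    zmin=min(p[2] for p in C);out=25+min(-(p-lip)@inw for p in C)
    res.append((oy,a,b,r,round(zmin),round(out),qs[0].round(0).tolist(),qs[2].round(0).tolist()))
print(len(res))
for x in sorted(res,key=lambda x:(abs(x[1]),x[0]))[:40]:print(*x)
E
```

```text
282
-40 0 -10 0 153 114 [-12.0, 3.0, 137.0, 88.0, 9.0, -9.0] [-8.0, 1.0, 119.0, 19.0, 22.0, 64.0]
-40 0 -10 90 121 105 [-12.0, 3.0, 137.0, 88.0, 9.0, 81.0] [-8.0, 1.0, 119.0, 19.0, 22.0, 154.0]
-40 0 -10 270 121 105 [-12.0, 3.0, 137.0, 88.0, 9.0, -99.0] [-8.0, 1.0, 119.0, 19.0, 22.0, -26.0]
-40 0 0 0 137 122 [-15.0, 8.0, 148.0, 149.0, 27.0, -74.0] [-10.0, 0.0, 129.0, 80.0, 10.0, 2.0]
-40 0 0 90 98 122 [-15.0, 8.0, 148.0, 149.0, 27.0, 16.0] [-10.0, 0.0, 129.0, 80.0, 10.0, 92.0]
-40 10 -10 0 143 97 [-25.0, 5.0, 137.0, 77.0, 27.0, -11.0] [-19.0, 2.0, 119.0, 45.0, 33.0, 30.0]
-40 10 -10 90 115 98 [-25.0, 5.0, 137.0, 77.0, 27.0, 79.0] [-19.0, 2.0, 119.0, 45.0, 33.0, 120.0]
-40 10 -10 270 115 98 [-25.0, 5.0, 137.0, 77.0, 27.0, -101.0] [-19.0, 2.0, 119.0, 45.0, 33.0, -60.0]
-40 10 0 0 126 105 [-31.0, 9.0, 146.0, 112.0, 37.0, -52.0] [-22.0, 2.0, 128.0, 78.0, 29.0, -5.0]
-40 10 0 90 93 114 [-31.0, 9.0, 146.0, 112.0, 37.0, 38.0] [-22.0, 2.0, 128.0, 78.0, 29.0, 85.0]
-40 10 0 270 93 114 [-31.0, 9.0, 146.0, 112.0, 37.0, -142.0] [-22.0, 2.0, 128.0, 78.0, 29.0, -95.0]
0 10 -10 0 143 97 [-17.0, 4.0
[... 2084 characters left out ...]
 75.0, 45.0, -9.0]
-40 20 0 90 86 104 [-41.0, 14.0, 143.0, 91.0, 48.0, 46.0] [-31.0, 6.0, 126.0, 75.0, 45.0, 81.0]
-40 20 0 270 86 104 [-41.0, 14.0, 143.0, 91.0, 48.0, -134.0] [-31.0, 6.0, 126.0, 75.0, 45.0, -99.0]
-40 20 10 0 96 79 [-48.0, 25.0, 153.0, 106.0, 62.0, -74.0] [-35.0, 9.0, 135.0, 96.0, 50.0, -34.0]
-40 20 10 90 64 88 [-48.0, 25.0, 153.0, 106.0, 62.0, 16.0] [-35.0, 9.0, 135.0, 96.0, 50.0, 56.0]
-40 20 10 180 96 79 [-48.0, 25.0, 153.0, 106.0, 62.0, 106.0] [-35.0, 9.0, 135.0, 96.0, 50.0, 146.0]
0 20 -10 0 130 79 [-28.0, 8.0, 136.0, 75.0, 38.0, -14.0] [-21.0, 4.0, 118.0, 54.0, 43.0, 19.0]
0 20 -10 90 108 88 [-28.0, 8.0, 136.0, 75.0, 38.0, 76.0] [-21.0, 4.0, 118.0, 54.0, 43.0, 109.0]
```

```bash
python3 - <<'E'
from plant import kin,bot
from h import *
res=[]
for oy in(0,):
 for a in list(range(-60,-14,5))+list(range(15,61,5)):
  for b in(0,5,10,15,20):
   for r in(0,90,180,270):
    M=ori2(a,b,r);e=M.as_euler("xyz",degrees=True);R=M.as_matrix();d=R[:,2]
    L=lip+oy*yh
    qs=[]
    for p in(L-28*up-75*d,L-28*up,L-10*up,L+60*up,L+125*up,L+105*up-60*d):
        q=kin.ik(p,e)
        if q is None:break
        qs.append(np.array(q))
    if len(qs)<6: continue
    C=[L-28*up-d*97+sx*37*R[:,0]+sy*88*R[:,1] for sx in(1,-1) for sy in(1,-1)]
    zmin=min(p[2] for p in C);out=25+min(-(p-lip)@inw for p in C)
    jump=max(abs(np.diff(qs,axis=0)).max(1))
    if out>45 and zmin>60: res.append((oy,a,b,r,round(zmin),round(out),round(jump),qs[0].round(0).tolist(),qs[4].round(0).tolist()))
print(len(res))
for x in sorted(res,key=lambda x:(x[6])):print(*x)
E
```

```text
24
0 35 0 0 81 54 16 [-57.0, 16.0, 138.0, 65.0, 66.0, -37.0] [-34.0, 13.0, 122.0, 73.0, 61.0, -11.0]
0 35 0 90 61 83 16 [-57.0, 16.0, 138.0, 65.0, 66.0, 53.0] [-34.0, 13.0, 122.0, 73.0, 61.0, 79.0]
0 35 0 270 61 83 16 [-57.0, 16.0, 138.0, 65.0, 66.0, -127.0] [-34.0, 13.0, 122.0, 73.0, 61.0, -101.0]
0 30 0 0 88 65 18 [-56.0, 12.0, 142.0, 69.0, 63.0, -37.0] [-32.0, 10.0, 124.0, 74.0, 55.0, -10.0]
0 30 0 90 65 91 18 [-56.0, 12.0, 142.0, 69.0, 63.0, 53.0] [-32.0, 10.0, 124.0, 74.0, 55.0, 80.0]
0 30 0 270 65 91 18 [-56.0, 12.0, 142.0, 69.0, 63.0, -127.0] [-32.0, 10.0, 124.0, 74.0, 55.0, -100.0]
0 35 5 0 73 51 18 [-61.0, 21.0, 143.0, 69.0, 67.0, -49.0] [-36.0, 14.0, 126.0, 80.0, 62.0, -20.0]
0 30 5 0 80 62 19 [-61.0, 17.0, 147.0, 74.0, 64.0, -50.0] [-34.0, 11.0, 128.0, 83.0, 56.0, -20.0]
0 35 10 0 64 48 19 [-65.0, 28.0, 148.0, 73.0, 69.0, -62.0] [-37.0, 16.0, 130.0, 87.0, 65.0, -29.0]
0 35 10 180 64 48 19 [-65.0, 28.0, 148.0, 73.0, 69.0, 118.0] [-37.0, 16.0, 130.0, 87.0, 65.0, 151.0]
0 25 0 0 95 76 20 [-54.0, 7.0, 144.0, 73.0, 58.0, -37.0] [-29.0, 7.0, 125.0, 76.0, 48.0, -8.0]
0 25 0 90 70
[... 556 characters left out ...]
 77.0, 41.0, -6.0]
0 20 0 90 74 104 24 [-51.0, 3.0, 147.0, 77.0, 53.0, 54.0] [-25.0, 4.0, 126.0, 77.0, 41.0, 84.0]
0 20 0 270 74 104 24 [-51.0, 3.0, 147.0, 77.0, 53.0, -126.0] [-25.0, 4.0, 126.0, 77.0, 41.0, -96.0]
0 20 5 0 93 83 26 [-58.0, 9.0, 153.0, 84.0, 58.0, -54.0] [-27.0, 6.0, 131.0, 90.0, 42.0, -20.0]
0 20 5 90 63 96 26 [-58.0, 9.0, 153.0, 84.0, 58.0, 36.0] [-27.0, 6.0, 131.0, 90.0, 42.0, 70.0]
0 15 0 0 108 96 29 [-46.0, -1.0, 148.0, 83.0, 47.0, -34.0] [-20.0, 3.0, 127.0, 79.0, 32.0, -4.0]
0 15 0 90 77 109 29 [-46.0, -1.0, 148.0, 83.0, 47.0, 56.0] [-20.0, 3.0, 127.0, 79.0, 32.0, 86.0]
0 15 0 270 77 109 29 [-46.0, -1.0, 148.0, 83.0, 47.0, -124.0] [-20.0, 3.0, 127.0, 79.0, 32.0, -94.0]
```

```bash
python3 - <<'E'
from plant import kin,bot,set_gripper,viewer
from h import *
M=ori2(30,5,0);e=M.as_euler("xyz",degrees=True);d=M.as_matrix()[:,2]
S0=lip-28*up-75*d; H=S0+[0,0,90]
print(d.round(2),S0.round(0),kin.ik(H,e))
s=bot.sense()
q=kin.ik([214,321,320],s["eef_rot"]);print(q)
bot.goto_joints(q); q=np.array(q);q[0]=-50;bot.goto_joints(q)
set_gripper(0.1)
bot.move_to(H,e)
s=bot.sense();print(s["time"],s["tcp_pos"],s["joint_pos"],np.round(s["force"],1))
bot.move_l(S0,v=100)
for n in("top","wrist"):
    c=viewer.read_camera(n); cv2.imwrite(f"pics/{n}1.png",c["color"][:,:,::-1]); np.savez(f"{n}1.npz",**c)
s=bot.sense();print(s["time"],s["tcp_pos"],s["joint_pos"],np.round(s["force"],1))
E
```

```text
[ 0.69  0.53 -0.49] [451.  26. 127.] [-60.82366507   1.48995197 137.82172709  64.50083068  73.19237382
 -26.00514071]
[ 4.59663247e+01 -3.79895716e+00  9.30352485e+01 -1.91291198e-02
  9.08550236e+01 -1.73464430e+01]
5.6083 [451.36158094  25.61164458 217.4060128 ] [-60.81860182   1.481129   137.70334468  64.46786081  73.18821147
 -26.00196736] [-0.4 -0.9  0.2]
6.7583 [451.10304156  26.33977927 127.47461148] [-60.8162737   17.00225307 146.59567028  73.49194263  64.32120221
 -50.42598016] [ 0.2 -0.4  0.5]
```

View pics/wrist1.png

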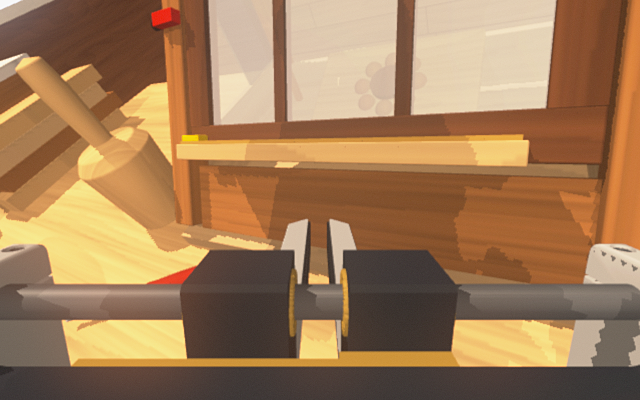

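View pics/top1.png

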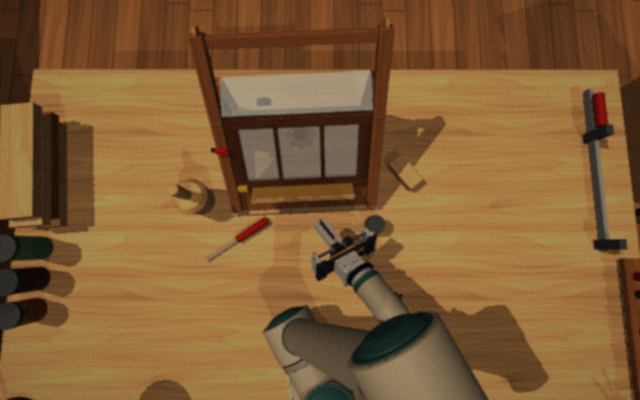

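```bash
python3 - <<'E'
from plant import kin,bot,set_gripper,viewer
from h import *
M=ori2(30,5,0);d=M.as_matrix()[:,2]
def rep(n):
    s=bot.sense();print(n,round(s["time"],2),"k",((np.array(s["tcp_pos"])-lip)@up).round(1),np.round(s["force"],1))
f=bot.move_l(lip-28*up,v=80,until_force=8);rep(f"in {f}")
if not f:
    f=bot.move_l(lip+20*up,v=40,until_force=15);rep(f"up {f}")
    if not f:
        f=bot.move_l(lip+104*up,v=40,until_force=15);rep(f"up2 {f}")
for n in("scene","top","wrist"):
    c=viewer.read_camera(n); cv2.imwrite(f"pics/{n}2.png",c["color"][:,:,::-1]); np.savez(f"{n}2.npz",**c)
E
```

```text
in False 7.85 k -27.9 [-0.3 -0.9 -0.1]
up False 9.2 k 20.1 [-1.2 -0.2 -0.5]
up2 False 11.45 k 104.0 [-1.   0.9 -2. ]
```

View pics/wrist2.png

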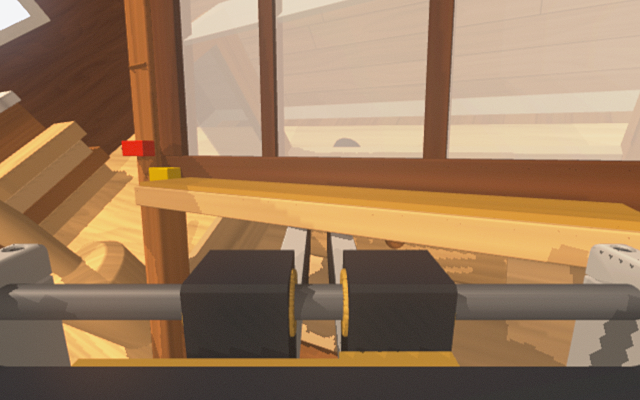

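```bash
python3 - <<'E'
from h import *
L=lambda n:dict(np.load(n+".npz"))
w1,w2,s2,t2,s0,t0=map(L,("wrist1","wrist2","scene2","top2","scene0","top0"))
Y=((20,170,120),(34,255,255));R=((0,190,100),(6,255,255))
b=lambda c,C,roi:np.array(blobs(c,*C,roi)[0][1:],float)
m1=b(w1,R,(140,0,190,40));m2=b(w2,R,(110,130,165,165));ms=b(s2,R,(400,135,440,165));mt=b(t2,R,(200,135,235,165))
p1=b(w1,Y,(175,125,212,145));p2=b(w2,Y,(140,160,185,185));ps=blobs(s2,*Y,(370,135,460,175));pt=blobs(t2,*Y,(205,135,260,200))
print(m1,m2,ms,mt,p1,p2,ps,pt)
ps=np.array(ps[0][1:],float);pt=np.array(pt[0][1:],float)
for n,a in(("mark w1w2",(w1,m1,w2,m2)),("mark ws",(w2,m2,s2,ms)),("mark wt",(w2,m2,t2,mt)),("mark st",(s2,ms,t2,mt)),("ptr ws",(w2,p2,s2,ps)),("ptr wt",(w2,p2,t2,pt)),("ptr st",(s2,ps,t2,pt))):
    X,e=tri(*a);print(n,X.round(1),e,"up",round(float(X@up),1),"in",round(float(X@inw),1))
# plane method
for dep in (-6,0,6):
    X0=tri(w2,p2,t2,pt)[0]; o=-w2["R"].T@w2["t"]
    def hit(p,off):
        r=w2["R"].T@np.linalg.solve(w2["mtx"],[*p,1]);return o+r*(((X0-o)@inw+off)/(r@inw))
    print(dep,"gap",(hit(m2,dep)-hit(p2,0))@up,(hit(m2,dep)-hit(p2,0))@yh)
x=cv2.resize(w2["color"][130:200,100:200],None,fx=8,fy=8,interpolation=0);cv2.imwrite("pics/z.png",x[:,:,::-1])
E
```

```text
[164.6  17. ] [137.5 147.8] [418.6 150.4] [220.8 150.6] [192.6 137.9] [163.5 172.9] [(49, np.float64(405.6), np.float64(157.4))] [(27, np.float64(235.6), np.float64(155.8))]
mark w1w2 [622.2 270.8 219.2] [0.6, 0.7] up 575.3 in 344.4
mark ws [623.8 273.5 217.5] [0.2, 0.0] up 575.1 in 346.8
mark wt [624.1 272.6 218.1] [0.8, 0.2] up 575.7 in 346.6
mark st [624.5 272.4 218.6] [0.0, 0.1] up 576.5 in 346.6
ptr ws [612.4 239.  199.9] [0.6, 0.1] up 553.3 in 348.2
ptr wt [613.9 238.8 200.7] [2.2, 0.6] up 554.9 in 348.9
ptr st [614.4 237.2 202.7] [0.2, 0.3] up 556.8 in 347.9
-6 gap 21.813606655631187 25.881449656615057
0 gap 21.834200891579606 35.79433799990933
6 gap 21.854795127528025 45.70722634320355
```

View pics/z.png

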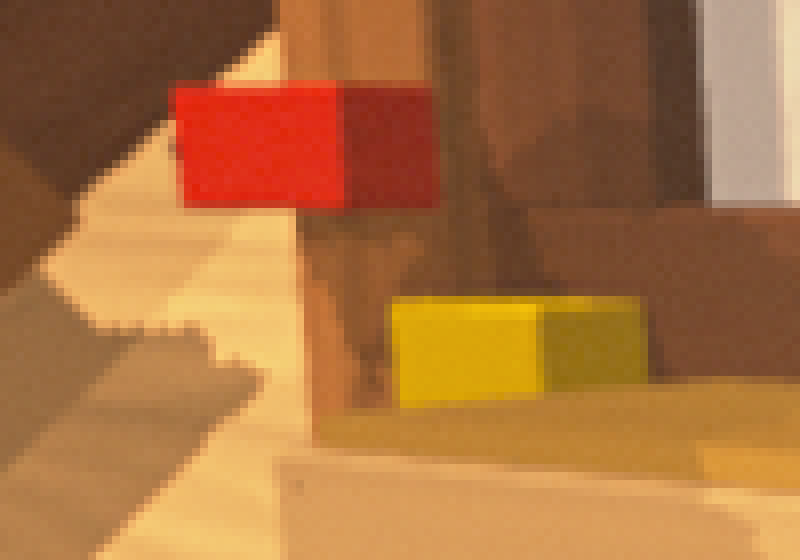

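```bash
python3 - <<'E'
from h import *
w2=dict(np.load("wrist2.npz"));o=-w2["R"].T@w2["t"]
print("axis.up",(w2["R"][2]@up).round(2), "cam up",(o@up).round(0))
def hit(u,v):
    r=w2["R"].T@np.linalg.solve(w2["mtx"],[100+u/8-.5,130+v/8-.5,1]);X=o+r*((347.5-o@inw)/(r@inw));return (X@up).round(1),(X@yh).round(1)
for p in((180,88),(340,88),(182,207),(340,207),(393,297),(542,297),(393,320),(542,320),(395,404),(542,392)):print(p,hit(*p))
E
```

```text
axis.up -0.14 cam up 575.0
(180, 88) (np.float64(582.0), np.float64(270.9))
(340, 88) (np.float64(581.7), np.float64(239.2))
(182, 207) (np.float64(568.0), np.float64(272.6))
(340, 207) (np.float64(568.3), np.float64(240.8))
(393, 297) (np.float64(558.4), np.float64(232.1))
(542, 297) (np.float64(559.1), np.float64(205.7))
(393, 320) (np.float64(555.8), np.float64(232.4))
(542, 320) (np.float64(556.6), np.float64(205.9))
(395, 404) (np.float64(546.2), np.float64(233.2))
(542, 392) (np.float64(548.8), np.float64(206.7))
```

```bash
cat > go.py <<'E'
import sys
from plant import bot,viewer
from h import *
k=float(sys.argv[1]);tag=sys.argv[2]
f=bot.move_l(lip+k*up,v=30,until_force=15)
s=bot.sense();print(f,((np.array(s["tcp_pos"])-lip)@up).round(1),np.round(s["force"],1))
bot.move_l(lip+104*up,v=40);bot.pause(.3)
c=viewer.read_camera("wrist");np.savez(f"w{tag}.npz",**c);o=-c["R"].T@c["t"]
h=cv2.cvtColor(c["color"],cv2.COLOR_RGB2HSV)
def hit(u,v,dep):
    r=c["R"].T@np.linalg.solve(c["mtx"],[u,v,1]);X=o+r*((dep-o@inw)/(r@inw));return X@up
for n,lo,hi,dep in(("mark",(0,190,190),(6,255,255),347.5),("ptr",(20,170,190),(34,255,255),350.5)):
    m=cv2.inRange(h,np.array(lo),np.array(hi));m[:110]=0;m[190:]=0;m[:,:110]=0;m[:,190:]=0
    N,_,st,_=cv2.connectedComponentsWithStats(m);x,y,w,hh,_=st[1:][st[1:,4].argmax()]
    cols=range(x+3,x+w-3);T=np.mean([np.flatnonzero(m[y:y+hh,i])[0]+y for i in cols])-.5;B=np.mean([np.flatnonzero(m[y:y+hh,i])[-1]+y for i in cols])+.5
    print(n,(x,y,w,hh),"top",hit(x+w/2,T,dep).round(1),"bot",hit(x+w/2,B,dep).round(1))
print("cam",(o@up).round(0),"t",round(bot.sense()["time"],1))
x=cv2.resize(c["color"][120:190,100:200],None,fx=8,fy=8,interpolation=0);cv2.imwrite(f"pics/w{tag}.png",x[:,:,::-1])
E
python3 go.py 119 3
```

```text
False 120.1 [ 0.6 -0.4  0.2]
mark (np.int32(121), np.int32(141), np.int32(22), np.int32(15)) top 581.9 bot 568.2
ptr (np.int32(148), np.int32(149), np.int32(18), np.int32(11)) top 574.7 bot 565.9
cam 575.0 t 13.1
```

View pics/w3.png

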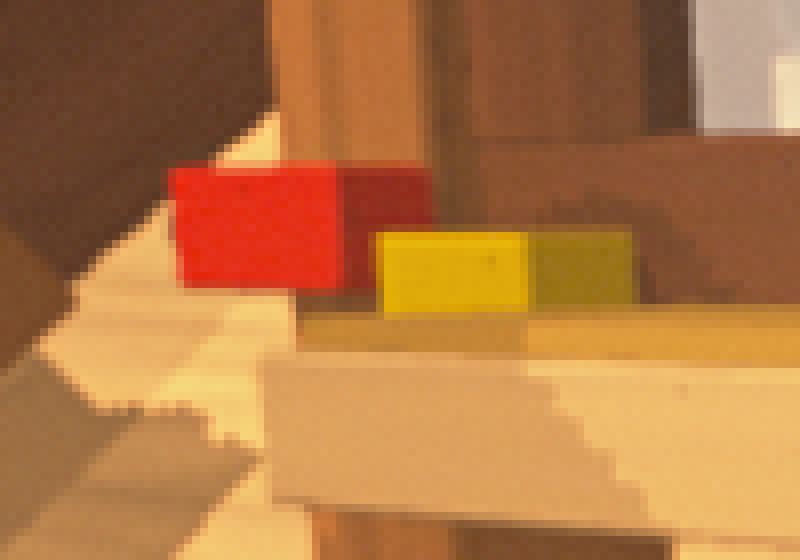

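```bash
python3 go.py 124.5 4
```

```text
False 124.5 [-1.2 -2.  -1.2]
mark (np.int32(121), np.int32(141), np.int32(22), np.int32(15)) top 581.9 bot 568.7
ptr (np.int32(146), np.int32(144), np.int32(20), np.int32(9)) top 579.1 bot 571.2
cam 575.0 t 15.0
```

```bash
python3 go.py 127.2 5
```

```text
False 127.1 [-0.6 -0.4 -1.3]
mark (np.int32(121), np.int32(141), np.int32(22), np.int32(15)) top 581.8 bot 569.9
ptr (np.int32(146), np.int32(141), np.int32(20), np.int32(9)) top 581.7 bot 573.8
cam 575.0 t 17.0
```

View pics/w5.png

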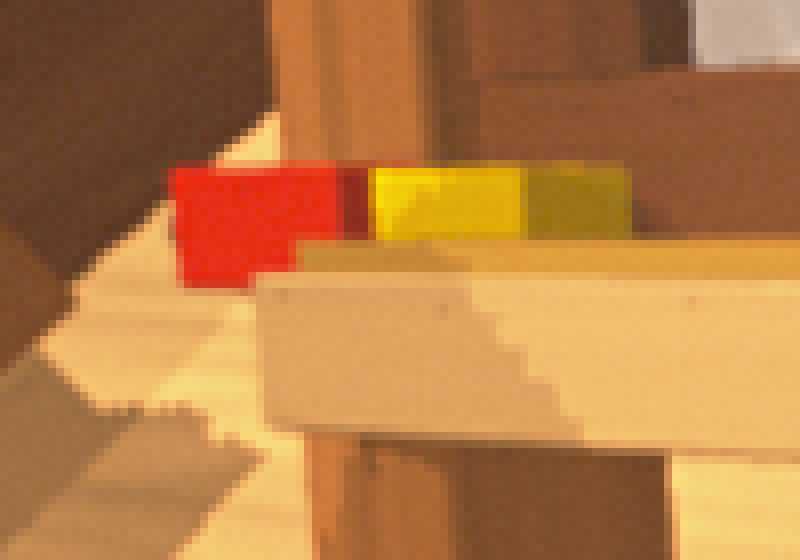

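The yellow and red front faces now have level top edges (row about 168 in the crop), and the fingers are clear below. I'll back out along the fingers and hand in.

```bash
python3 - <<'E'
from plant import bot,viewer
from h import *
d=ori2(30,5,0).as_matrix()[:,2]
bot.move_l(lip+100*up,v=60);bot.move_l(lip+100*up-75*d,v=90);bot.pause(.5)
s,t=viewer.read_camera("scene"),viewer.read_camera("top")
Y=((20,170,120),(34,255,255));R=((0,190,100),(6,255,255))
b=lambda c,C,r:np.array(blobs(c,*C,r)[0][1:],float)
p=tri(s,b(s,Y,(395,135,425,170)),t,b(t,Y,(225,135,260,200)));m=tri(s,b(s,R,(405,135,440,165)),t,b(t,R,(200,135,232,165)))
print(p,m,(m[0]-p[0])@up,np.round(bot.sense()["force"],1),bot.sense()["time"])
print(bot.job_done())
E
```

```text
(array([626.96361468, 239.83727111, 216.29192723]), [0.1, 0.2]) (array([624.54202244, 272.00108102, 219.25290396]), [0.1, 0.2]) 1.632703499830807 [ 0.3 -0.4  0. ] 18.8167
the job is handed in; nothing more can be done
None
```

I pushed the sash up from beneath its lip until the pointer was level with the red marker (0.1 mm apart by the wrist camera, 1.6 mm by the scene and top cameras), backed the arm clear, and handed the job in at 18.8 s; no verdict came back.

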